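# Fasten the sample case

### The job

One of the two black sample cases on the desk is still unfastened: its latch lever stands up and its wire loop is thrown back. Flip the loop over the keeper hook on the lid, then swing the lever over away from the lid and press it fully flat, so that the latch snaps over centre and pulls the lid shut.

Things in the scene. Friction and masses are not known exactly. Their poses are not given: they have to be found in the camera images.
- case: Unfastened case, the larger of two black ones with aluminium edges; heavy, stays put. 163 mm thick (x -85 to 78), 260 wide (y), level top 150 mm up, draw latch in mid-top. The other, 115 mm high, is already fastened. Origin: on the desk straight below the middle of the lever's hinge pin, which runs along y, 164 mm up. +x points from lever to lid and keeper, z up. Lid: the shell from x 21 to 78.
- loop_bar (a point): Middle of the wire loop's cross bar: steel, 5 mm thick, along case y, 43 mm over all. Two legs 64.5 mm long hinge freely on a pin in the lever, 22 mm from its hinge, and straddle it. Starts thrown back to a stop, leaning away from the lid, about 240 mm up. Pushed to +x past upright, it topples clear of the lever's tip and lands on the lid with its bar 10 to 15 mm beyond the keeper.
- lever (a joint): Latch lever, steel plate 24 mm wide, 3 thick, 70 long from its hinge pin. 0 = flat, closed, pointing to case -x, upper face 166 mm up; pi/2 = upright; starts 2.05 to 2.35 rad, leaning to the lid; stop at 2.45. Tip at case x = -70 cos(q), z = 164 + 70 sin(q) mm. Light friction holds it where left. Loop hooked, about 5 N at its end takes it over centre; then it stays flat.
- lid (a joint): Lid angle about the case's bottom edge, rad: 0 = shut, 0.04 = ajar (6 mm gap at the top), sprung open with 10 to 15 N; latched about 0.006. On its top the keeper: a hook 22 mm wide, 12 high, in the latch's mid plane; far (+x) face of its post at case x 39 mm shut, 45 ajar, with a 4 mm lip at its head pointing to +x. The hooked bar lies beyond the post, under the lip.

How it is judged:
By the outcome, as a careful person would: the job done as asked, in the order asked, and still so for the second after the job is handed in, with the robot touching nothing.
It also fails if it takes over 42 s, if anything falls off the work surface, if the arm or the gripper's body presses on something with over 40 N, if the wrist force passes 120 N, or if a joint passes its speed limit or range.

### The arm

A 7-joint arm with a two-finger parallel gripper is mounted at the origin on the work surface. World frame = base frame: x ahead of the robot, y to its left, z up, the work surface at z = 0. Lengths are in m, angles in rad, forces in N, time in s.
With the tool pointing down it reaches from about 0.425 to 0.875 m from the base axis. Payload 4.7 kg.
Tool frame: the origin (TCP) lies at the very end of the fingers, on their centre line; the grasp point (between the pads) lies 19 mm behind it (grip_point_offset is the distance from the TCP to the grasp point, in m); x points along the fingers, z is the direction in which the jaws open and shut, and the axes are right-handed (so a half turn about x gives the same grasp; the last joint's range is limited). The gripper opens to 87 mm and grips with 3 to 60 N. Pads are 19 mm wide; open, the fingers measure 117 mm over their backs; the gripper's body (75 mm by 190 mm) begins 51 mm behind the grasp point.
Start: joints at [1.267, 0.321, -0.07, 1.45, 0.023, 1.371, -0.057], TCP at [0.203, -0.617, 0.189] pointing down, gripper open.
Joint ranges: [-2.86, 2.86], [-0.3, 2.09], [-1.38, 1.24], [0.06, 2.45], [-1.56, 4.7], [0.09, 2.05], [-2.69, 2.69]. Speed limits (rad/s): [2.57, 2.57, 3.14, 3.14, 3.14, 3.14, 3.14].

### API

Orientations are given as a rotation vector (axis times angle).
In Python, from bench import get_state, get_image, calibration, close_job, grip_point_offset gives the robot as it stands.
- The arm moves only by the tool play_rows, never from a script. Its argument "targets" is a list of rows, each an object with "claw": the closure, from 0 (fully open) to 1 (shut); "linear": the shift along the tool's x, y, z as a fraction of full scale, a list of three; "rotation": the turn, a rotation vector about the tool's x, y, z as a fraction of full scale, a list of three. In form: [{"claw": claw, "linear": [x, y, z], "rotation": [wx, wy, wz]}, ...]. A call has 1 to 10 rows; each row shifts and turns the pose as measured when the row begins, along the tool's axes as they then stand; what a row does not reach is not made up. Full scale, the value 1, is 2.5 cm for a shift and 90 degrees for a turn. A row lasts 1/12 s, in which the tool goes at most 41.7 mm and 7.16 degrees, less where a joint would pass 70% of its speed; a pose out of reach is approached as far as the arm can. A call with a number of a shift or a turn outside -1 to 1 is refused whole. A call with a gripper value outside its range is refused whole. The fingers move at their own pace and stop on an object; "newtons" is the grip in N (left out, the last holds). Time passes only in rows, so rows that do not move let the fingers close. It gives the time, the measured TCP pose, the force and the opening at its end, in the units of the state.
- get_state(): the state, without advancing time (a new reading comes with each control period).
- get_image(name): name is "side" or "top" or "wrist"; returns the picture (480x640x3 uint8, blue, green, red); there is no depth.
- calibration(name): a dict with "fx", "fy", "cx", "cy" (pixels), "rvec" (rotation vector, rad) and "tvec" (3), from world to camera coordinates, as OpenCV has them; the wrist camera has in their place "hand_eye" (4x4, takes a point from camera to tool coordinates, whose origin is the TCP and whose axes are the tool frame's). Camera axes: x right, y down, z forward; pixel columns grow to the right and rows downward; lengths in m; the calibration is good to about 2 mm. A picture is of the moment at which its call begins: read the wrist's pose just before it. calibration takes no time and is no camera call.
- close_job(): hands the job in, once; it reports no verdict.
The state is a dict: "time": time; "joint_positions": joint angles; "qd": joint speeds; "joint_torque": joint torques, N m; "position": TCP position; "tool_rot": TCP orientation; "ft_force": force on the tool from outside, world axes, zero at the start; "torque": the same for the moment, N m; "grip_width": opening from 0.0 (shut) to 1.0 (fully open).
Only numpy, scipy, OpenCV 4.12 (cv2) and the standard library are available. Lean on these libraries where they do the work, as an engineer would, in place of code of your own. Each camera call takes 0.05 s, during which the arm holds its last target. There are 200 camera calls.

## Working session

There is one attempt and no reset: what is moved stays moved. The work goes in short steps, Python scripts to look and compute and a tool call to move; the robot and the scene stay as the last step left them, time stands still between calls to the robot, and variables do not carry over. Pictures are saved under pics/ and viewed, about 8 in all and at most 12, crops included, and the job is handed in when it is done.

Besides the shell and the picture viewer there is one more tool, called after "Request:" as a command line: name --argument value ..., lists and objects as JSON in quotes. play_rows: Moves the arm, as the interface text tells. Shift numbers are shares of 2.5 cm and turn numbers shares of 90 degrees, none past 1 either way. Its arguments: {"type":"object","properties":{"targets":{"type":"array"},"newtons":{"type":"number"}},"required":["targets"]}

```bash
mkdir -p pics; ls; python3 - <<'E'
from bench import *
import cv2
print(get_state()); print(grip_point_offset)
for n in ("side","top","wrist"):
    print(n,calibration(n))
    cv2.imwrite(f"pics/{n}0.png",get_image(n))
E
```

```text
pics
{'time': 0.0, 'joint_positions': array([ 1.26711371,  0.32182539, -0.07009394,  1.45164278,  0.02258461,
        1.37077843, -0.05689958]), 'qd': array([ 1.94309599e-03, -5.60503386e-06,  3.88550309e-04,  2.39800022e-04,
       -1.10322560e-03, -2.20348032e-04, -2.35111553e-05]), 'joint_torque': array([-4.50955504e-04, -4.91294968e+01, -4.04618857e-01, -3.12530065e+01,
       -6.41140994e-02,  4.37477406e-02,  2.22870767e-04]), 'position': array([ 0.20287454, -0.6169007 ,  0.18747624]), 'tool_rot': array([ 0.97304157,  1.34455281, -0.9713326 ]), 'ft_force': array([-0.05955439, -0.69520908, -0.06931636]), 'torque': array([-0.04237332,  0.03342273, -0.02570344]), 'grip_width': 1.000958010317445}
0.0187
side {'fx': 440.7296437854032, 'fy': 440.7296437854032, 'cx': 319.4322833771612, 'cy': 246.34558949776542, 'rvec': array([ 2.59612224, -1.12771217,  0.18834037]), 'tvec': array([-0.37426621,  0.43592479,  0.65210095])}
top {'fx': 599.3632697996994, 'fy': 599.3632697996994, 'cx': 322.20718635717043, 'cy': 241.150573087141, 'rvec': array([ 2.19129687, -2.16082458,  0.05491997]), 'tvec': array([-0.00608779,  0.58102659,  0.88451424])}
wrist {'fx': 368.16246334285506, 'fy': 368.16246334285506, 'cx': 321.1710662353312, 'cy': 236.1568035471434, 'hand_eye': array([[ 4.51597736e-04, -2.59676359e-01,  9.65695596e-01,
        -1.95414358e-01],
       [-4.19808122e-05, -9.65695699e-01, -2.59676367e-01,
         6.93827908e-02],
       [ 9.99999897e-01,  7.67285739e-05, -4.47007416e-04,
         5.30395013e-04],
       [ 0.00000000e+00,  0.00000000e+00,  0.00000000e+00,
         1.00000000e+00]])}
```

View pics/top0.png

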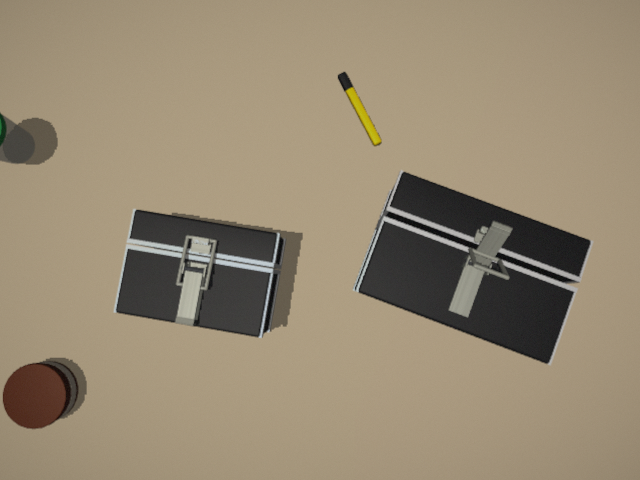

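View pics/side0.png

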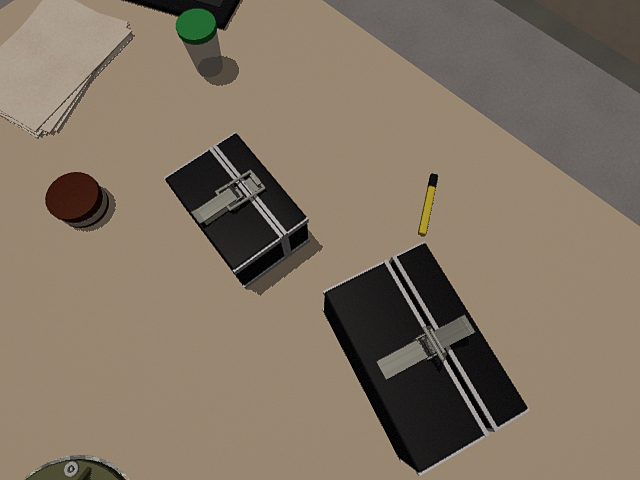

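The top view shows the open case at right, with top corners near (402,172), (590,241), (551,362) and (356,290). The lever leans over the lid with its tip near (500,226), and the loop is around (470–508, 250–278). The side view shows the same latch near (430,345).

```bash
cat > h.py <<'E'
import numpy as np, cv2
from scipy.spatial.transform import Rotation as R
from bench import *
def cam(n,st=None):
    c=calibration(n); K=np.array([[c['fx'],0,c['cx']],[0,c['fy'],c['cy']],[0,0,1]])
    if n=='wrist':
        T=np.eye(4);T[:3,:3]=R.from_rotvec(st['tool_rot']).as_matrix();T[:3,3]=st['position']
        M=np.linalg.inv(T@c['hand_eye']); return K,M[:3,:3],M[:3,3]
    return K,cv2.Rodrigues(c['rvec'])[0],c['tvec']
def ray(C,uv):
    K,Rm,t=C; d=Rm.T@np.linalg.inv(K)@np.array([uv[0],uv[1],1.]); return -Rm.T@t,d/np.linalg.norm(d)
def onz(C,uv,z):
    o,d=ray(C,uv); return o+d*(z-o[2])/d[2]
def tri(rays):
    A=sum(np.eye(3)-np.outer(d,d) for o,d in rays); b=sum((np.eye(3)-np.outer(d,d))@o for o,d in rays)
    p=np.linalg.solve(A,b); return p,[np.linalg.norm((np.eye(3)-np.outer(d,d))@(p-o)) for o,d in rays]
def proj(C,p):
    K,Rm,t=C; q=K@(Rm@np.array(p)+t); return q[:2]/q[2]
E
python3 - <<'E'
from h import *
C=cam('top'); S=cam('side')
for n,CC,px in (('top',C,[(402,172),(590,241),(551,362),(356,290)]),('side',S,[(426,244),(526,409),(419,473),(324,293)])):
    P=[onz(CC,p,.15)[:2] for p in px]; print(n,np.round(P,4), [round(np.linalg.norm(P[i]-P[i-1]),4) for i in range(4)])
print(ray(C,(322,241)),ray(S,(320,240)))
t=cv2.imread('pics/top0.png')[200:330,420:540]; s=cv2.imread('pics/side0.png')[300:390,365:485]
t=cv2.resize(t,None,fx=4,fy=4,interpolation=cv2.INTER_CUBIC);s=cv2.resize(s,(400,300),interpolation=cv2.INTER_CUBIC)
o=np.zeros((520,800,3),np.uint8); o[:520,:400]=t[:,:400]; o[:300,400:]=s
cv2.imwrite('pics/c1.png',np.clip(o*1.4,0,255).astype(np.uint8))
E
```

```text
top [[ 0.6635 -0.103 ]
 [ 0.5767 -0.3439]
 [ 0.4225 -0.2924]
 [ 0.5097 -0.0449]] [np.float64(0.1644), np.float64(0.256), np.float64(0.1626), np.float64(0.2624)]
side [[ 0.6637 -0.1057]
 [ 0.5744 -0.3418]
 [ 0.4216 -0.2874]
 [ 0.5082 -0.0464]] [np.float64(0.1664), np.float64(0.2525), np.float64(0.1622), np.float64(0.2561)]
(array([ 0.51770491, -0.01625739,  0.92288229]), array([ 0.07025309,  0.02057892, -0.99731691])) (array([ 0.40143917, -0.1377971 ,  0.75841929]), array([ 0.24884815,  0.23145102, -0.94048127]))
```

View pics/c1.png

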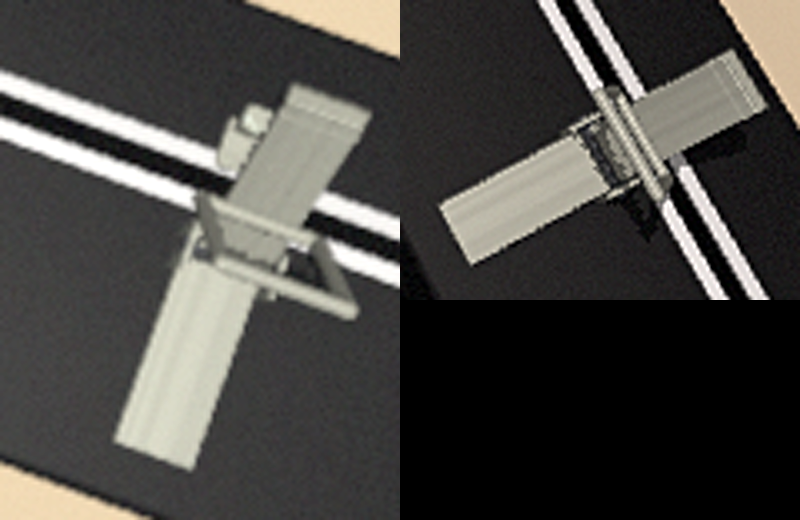

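In the crop, the raised loop bar runs from top-camera pixel (473.8,264.5) to (508.8,278), with its middle near (491,271). The lever tip edge runs from (492.5,222) to (512.5,229.5). The case yaw is about -19.8°.

```bash
cat >> h.py <<'E'
YAW=np.deg2rad(-19.8); O=np.array([.5445,-.1964,0])
ex=np.array([np.cos(YAW),np.sin(YAW),0]); ey=np.array([-ex[1],ex[0],0])
RC=np.array([ex,ey,[0,0,1]])
def toC(p): return RC@(np.array(p)-O)*1000
def toW(p): return O+RC.T@np.array(p)/1000
E
python3 - <<'E'
from h import *
C=cam('top');S=cam('side')
f=lambda n,p: (print(n,np.round(p,1)))
for z in (.235,.24,.245):
    f('bar',[toC(onz(C,p,z)) for p in ((473.75,264.5),(508.75,278))])
for z in (.21,.22,.23):
    f('tip',[toC(onz(C,p,z)) for p in ((492.5,222),(512.5,229.5))])
    f('tipS',[toC(onz(S,(365+(x-400)*.3,300+y*.3),z)) for x,y in ((732,52),(766,103))])
f('base end top',[toC(onz(C,(420+x/4,200+y/4),.155)) for x,y in ((115,440),(192,468))])
f('base end side',[toC(onz(S,(365+(x-400)*.3,300+y*.3),.155)) for x,y in ((440,206),(472,264))])
f('keeper top',[toC(onz(C,(420+x/4,200+y/4),.162)) for x,y in ((250,108),(225,160))])
s=get_state(); M=R.from_rotvec(s['tool_rot']).as_matrix(); print(np.round(M,3))
print('tool axes in case', np.round(RC@M,3), toC(s['position']))
E
```

```text
bar [[ -9.7  18.4 235. ]
 [-10.3 -23.9 235. ]]
bar [[-10.3  19.4 240. ]
 [-10.8 -22.6 240. ]]
bar [[-10.9  20.5 245. ]
 [-11.4 -21.2 245. ]]
tip [[ 48.4   9.4 210. ]
 [ 48.3 -15.7 210. ]]
tipS [[ 51.1  11.1 210. ]
 [ 51.9 -10.5 210. ]]
tip [[ 46.5  11.6 220. ]
 [ 46.4 -13.2 220. ]]
tipS [[ 47.4  11.1 220. ]
 [ 48.1 -10.2 220. ]]
tip [[ 44.6  13.7 230. ]
 [ 44.5 -10.7 230. ]]
tipS [[ 43.6  11.  230. ]
 [ 44.4  -9.9 230. ]]
base end top [[-66.3  12.1 155. ]
 [-66.1 -13.7 155. ]]
base end side [[-65.7  12.9 155. ]
 [-65.5 -12.1 155. ]]
keeper top [[ 47.1   9.  162. ]
 [ 28.7  10.8 162. ]]
[[-0.001  0.95   0.312]
 [ 0.001  0.312 -0.95 ]
 [-1.    -0.    -0.001]]
tool axes in case [[-0.001  0.788  0.616]
 [ 0.001  0.616 -0.788]
 [-1.    -0.    -0.001]] [-178.92021662 -511.47596329  187.71361546]
```

Request:
play_rows --targets '[{"claw":1,"linear":[-0.5,0,0],"rotation":[-0.0722,0,0]},{"claw":1,"linear":[-0.5,0,0],"rotation":[-0.0722,0,0]},{"claw":1,"linear":[-0.5,0,0],"rotation":[-0.0722,0,0]},{"claw":1,"linear":[-0.5,0,0],"rotation":[-0.0722,0,0]},{"claw":1,"linear":[-0.5,0,0],"rotation":[-0.0722,0,0]},{"claw":1,"linear":[-0.5,0,0],"rotation":[-0.0722,0,0]},{"claw":1,"linear":[-0.5,0,0],"rotation":[-0.0722,0,0]},{"claw":1,"linear":[-0.5,0,0],"rotation":[-0.0722,0,0]}]' --newtons 20

```text
time: 0.82
position: [0.2016, -0.6134, 0.2832]
tool_rot: [0.251, 1.566, -0.227]
ft_force: [0.5, 0.5, -0.2]
grip_width: 0.473
```

```bash
cat > st.py <<'E'
from h import *
s=get_state(); M=R.from_rotvec(s['tool_rot']).as_matrix()
print('t',round(s['time'],2),'TCP case',np.round(toC(s['position']),1),'F case',np.round(RC@s['ft_force'],1),'grip',round(s['grip_width'],2)); print(np.round(RC@M,3).tolist(), np.round(s['joint_positions'],2))
E
python3 st.py
```

```text
t 0.82 TCP case [-181.3 -508.5  283.2] F case [ 0.3  0.7 -0.2] grip 0.47
[[-0.011, -0.041, 0.999], [0.013, 0.999, 0.041], [-1.0, 0.014, -0.011]] [ 1.35  0.31 -0.19  1.28  0.06  1.57  0.87]
```

Request:
play_rows --targets '[{"claw":1,"linear":[0,1,0.25],"rotation":[0.013,0,0]},{"claw":1,"linear":[0,1,0.25],"rotation":[0.013,0,0]},{"claw":1,"linear":[0,1,0.25],"rotation":[0,0,0]},{"claw":1,"linear":[0,1,0.25],"rotation":[0,0,0]},{"claw":1,"linear":[0,1,0.25],"rotation":[0,0,0]},{"claw":1,"linear":[0,1,0.25],"rotation":[0,0,0]},{"claw":1,"linear":[0,1,0.25],"rotation":[0,0,0]},{"claw":1,"linear":[0,1,0.25],"rotation":[0,0,0]},{"claw":1,"linear":[0,1,0.25],"rotation":[0,0,0]},{"claw":1,"linear":[0,1,0.25],"rotation":[0,0,0]}]'

```text
time: 1.65
position: [0.3422, -0.3954, 0.2837]
tool_rot: [0.289, 1.565, -0.27]
ft_force: [-0.3, 0.4, 0.0]
grip_width: 0.008
```

```bash
python3 st.py
```

```text
t 1.65 TCP case [-122.9 -255.8  283.7] F case [-0.4  0.3  0. ] grip 0.01
[[-0.014, 0.01, 1.0], [0.01, 1.0, -0.01], [-1.0, 0.01, -0.015]] [ 1.14  0.05 -0.34  1.58  0.01  1.53  0.44]
```

Request:
play_rows --targets '[{"claw":1,"linear":[0,1,0.27],"rotation":[0,0,0]},{"claw":1,"linear":[0,1,0.27],"rotation":[0,0,0]},{"claw":1,"linear":[0,1,0.27],"rotation":[0,0,0]},{"claw":1,"linear":[0,1,0.27],"rotation":[0,0,0]},{"claw":1,"linear":[0,1,0.27],"rotation":[0,0,0]},{"claw":1,"linear":[0,1,0.27],"rotation":[0,0,0]},{"claw":1,"linear":[0,1,0.27],"rotation":[0,0,0]},{"claw":1,"linear":[0,1,0.27],"rotation":[0,0,0]},{"claw":1,"linear":[0,1,0.27],"rotation":[0,0,0]},{"claw":1,"linear":[0,1,0.27],"rotation":[0,0,0]}]'

```text
time: 2.48
position: [0.4966, -0.172, 0.2831]
tool_rot: [0.289, 1.568, -0.272]
ft_force: [0.4, -0.9, -0.7]
grip_width: 0.008
```

```bash
python3 st.py; python3 - <<'E'
from h import *
cv2.imwrite('pics/w1.png',get_image('wrist'))
E
```

```text
t 2.48 TCP case [-53.3   6.7 283.1] F case [ 0.7 -0.7 -0.7] grip 0.01
[[-0.017, 0.011, 1.0], [0.008, 1.0, -0.011], [-1.0, 0.008, -0.017]] [ 0.86  0.07 -0.6   1.57  0.03  1.53 -0.1 ]
```

View pics/w1.png

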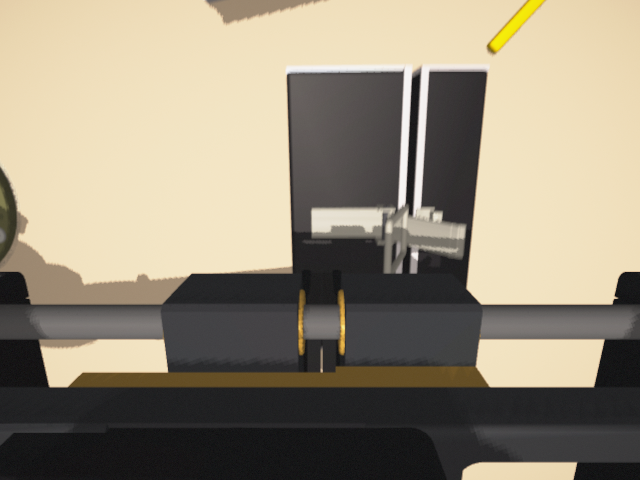

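Request:
play_rows --targets '[{"claw":1,"linear":[1,-0.13,0],"rotation":[0,0,0]},{"claw":1,"linear":[1,-0.13,0],"rotation":[0,0,0]},{"claw":1,"linear":[0,0,0.3],"rotation":[0,0,0]},{"claw":1,"linear":[0,0,0.3],"rotation":[0,0,0]},{"claw":1,"linear":[0,0,0.3],"rotation":[0,0,0]},{"claw":1,"linear":[0,0,0.3],"rotation":[0,0,0]},{"claw":1,"linear":[0,0,0.3],"rotation":[0,0,0]}]'

```text
time: 3.12
position: [0.5379, -0.1806, 0.2347]
tool_rot: [0.279, 1.564, -0.256]
ft_force: [0.2, 0.3, 0.3]
grip_width: 0.006
```

```bash
python3 st.py
```

```text
t 3.12 TCP case [-11.6  12.6 234.7] F case [0.1 0.4 0.3] grip 0.01
[[-0.012, -0.005, 1.0], [0.013, 1.0, 0.005], [-1.0, 0.013, -0.012]] [ 0.82  0.18 -0.61  1.56  0.09  1.44 -0.13]
```

Request:
play_rows --targets '[{"claw":1,"linear":[0,-0.2,0.1],"rotation":[0,0,0]},{"claw":1,"linear":[0,-0.2,0.3],"rotation":[0,0,0]},{"claw":1,"linear":[0,-0.1,0.3],"rotation":[0,0,0]},{"claw":1,"linear":[0,0,0.2],"rotation":[0,0,0]},{"claw":1,"linear":[0,0,0],"rotation":[0,0,0]}]'

```text
time: 3.53
position: [0.5599, -0.2048, 0.2363]
tool_rot: [0.282, 1.559, -0.258]
ft_force: [0.1, 0.6, -0.4]
grip_width: 0.003
```

```bash
python3 st.py; python3 - <<'E'
from h import *
a=get_image('side')[270:420,330:530]; b=get_image('top')[160:310,420:540]
o=np.zeros((450,800,3),np.uint8);a=cv2.resize(a,None,fx=2.2,fy=2.2);b=cv2.resize(b,None,fx=3,fy=3)
o[:330,:440]=a;o[:450,440:800]=b; cv2.imwrite('pics/c2.png',np.clip(o*1.4,0,255).astype(np.uint8))
E
```

```text
t 3.53 TCP case [ 17.3  -2.7 236.3] F case [-0.1  0.6 -0.4] grip 0.0
[[-0.008, -0.002, 1.0], [0.014, 1.0, 0.002], [-1.0, 0.014, -0.008]] [ 0.81  0.24 -0.6   1.49  0.12  1.45 -0.13]
```

View pics/c2.png

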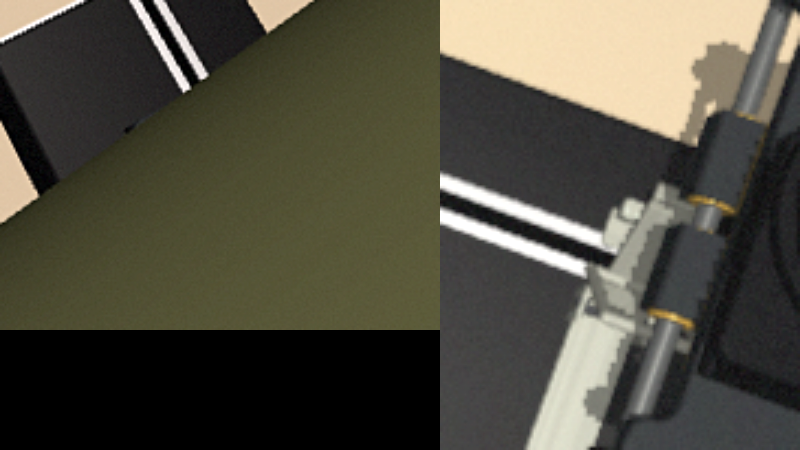

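The top crop still seems to show the loop thrown back, with its bar's left end near (477,263), although the hand hides most of it. I'll lift and move aside for a clear look.

Request:
play_rows --targets '[{"claw":1,"linear":[-1,0,0],"rotation":[0,0,0]},{"claw":1,"linear":[-1,0,0],"rotation":[0,0,0]},{"claw":1,"linear":[0,-1,-1],"rotation":[0,0,0]},{"claw":1,"linear":[0,-1,-1],"rotation":[0,0,0]},{"claw":1,"linear":[0,-1,-1],"rotation":[0,0,0]},{"claw":1,"linear":[0,-1,0],"rotation":[0,0,0]},{"claw":1,"linear":[0,-1,0],"rotation":[0,0,0]},{"claw":1,"linear":[0,0,0],"rotation":[0,0,0]}]'

```text
time: 4.3
position: [0.4412, -0.2947, 0.2867]
tool_rot: [0.273, 1.565, -0.249]
ft_force: [-0.7, -0.3, -1.0]
grip_width: 0.007
```

```bash
python3 st.py; python3 - <<'E'
from h import *
a=get_image('side')[270:420,330:530]; b=get_image('top')[180:330,420:540]
o=np.zeros((450,800,3),np.uint8);a=cv2.resize(a,None,fx=2.2,fy=2.2);b=cv2.resize(b,None,fx=3,fy=3)
o[:330,:440]=a;o[:450,440:800]=b; cv2.imwrite('pics/c3.png',np.clip(o*1.4,0,255).astype(np.uint8))
E
```

```text
t 4.3 TCP case [ -63.9 -127.5  286.7] F case [-0.6 -0.6 -1. ] grip 0.01
[[-0.012, -0.013, 1.0], [0.013, 1.0, 0.013], [-1.0, 0.013, -0.012]] [ 1.02  0.07 -0.5   1.56  0.02  1.53  0.19]
```

View pics/c3.png

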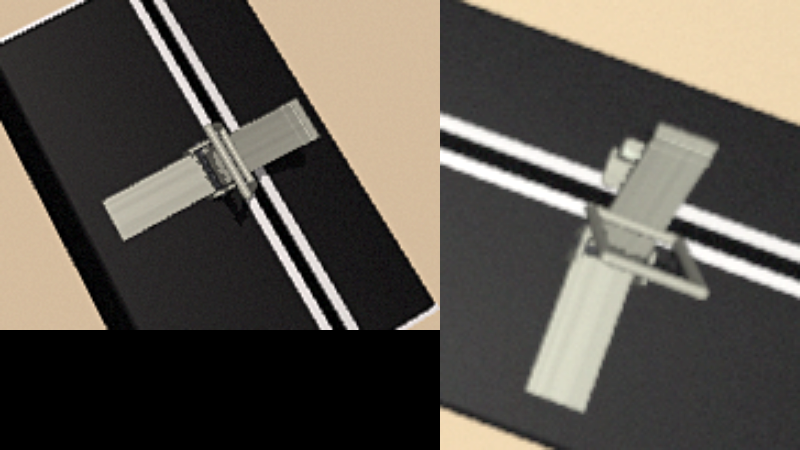

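The loop is unmoved: top view bar from about (607,260) to (705,297) in crop pixels. So the fingers passed over it. I'll triangulate its true height.

```bash
python3 - <<'E'
from h import *
C=cam('top');S=cam('side')
for z in (.215,.225,.235,.245):
    P=[onz(C,p,z) for p in ((473.75,264.5),(508.75,278))]
    print(z,[np.round(toC(p),1) for p in P],[np.round(proj(S,p),1) for p in P])
for q in (2.1,2.2,2.3):
  print(q,[np.round(proj(S,toW([-22*np.cos(q),y,164+22*np.sin(q)])),1) for y in (19,-19)],'top',[np.round(proj(C,toW([-22*np.cos(q),y,164+22*np.sin(q)])),1) for y in (19,-19)])
a=get_image('side')[325:370,410:460]
cv2.imwrite('pics/c4.png',np.clip(cv2.resize(a,None,fx=12,fy=12,interpolation=cv2.INTER_CUBIC)*1.5,0,255).astype(np.uint8))
E
```

```text
0.215 [array([ -7.5,  14.3, 215. ]), array([ -8.1, -29.3, 215. ])] [array([424. , 334.5]), array([442.8, 367.5])]
0.225 [array([ -8.6,  16.3, 225. ]), array([ -9.2, -26.6, 225. ])] [array([424.2, 332.2]), array([443.1, 365.3])]
0.235 [array([ -9.7,  18.4, 235. ]), array([-10.3, -23.9, 235. ])] [array([424.4, 329.9]), array([443.3, 363. ])]
0.245 [array([-10.9,  20.5, 245. ]), array([-11.4, -21.2, 245. ])] [array([424.5, 327.4]), array([443.5, 360.6])]
2.1 [array([428.9, 328. ]), array([444.6, 354.7])] top [array([469.2, 249.8]), array([498.4, 260.7])]
2.2 [array([429.8, 327.4]), array([445.6, 354.1])] top [array([469.5, 248.5]), array([498.7, 259.3])]
2.3 [array([430.7, 327. ]), array([446.4, 353.6])] top [array([469.7, 247.2]), array([498.8, 258. ])]
```

View pics/c4.png

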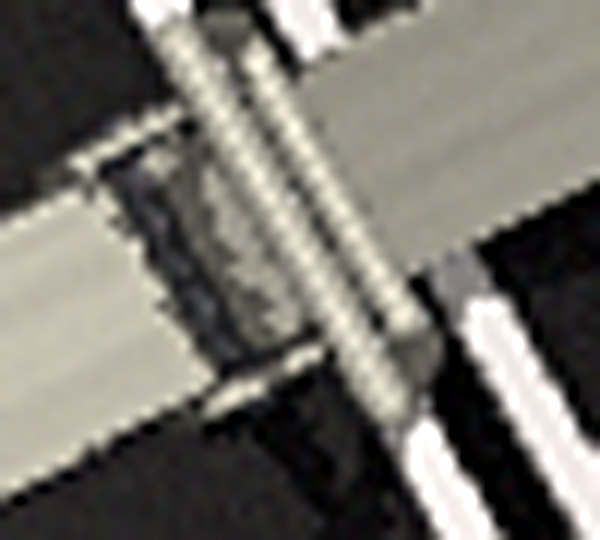

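The side crop puts the bar ends at (423.8,326.7) and (443.3,359.6), consistent with z of about 0.243. I'll retry with the fingertips lower, near 0.218, and centred between the legs.

Request:
play_rows --targets '[{"claw":1,"linear":[0,1,0],"rotation":[0,0,0]},{"claw":1,"linear":[0,1,0],"rotation":[0,0,0]},{"claw":1,"linear":[0,1,0],"rotation":[0,0,0]},{"claw":1,"linear":[0,1,0],"rotation":[0,0,0]},{"claw":1,"linear":[0.9,0.6,0],"rotation":[0,0,0]},{"claw":1,"linear":[0.9,0.2,0],"rotation":[0,0,0]},{"claw":1,"linear":[0.6,0,0],"rotation":[0,0,0]},{"claw":1,"linear":[0,0,0],"rotation":[0,0,0]}]'

```text
time: 5.12
position: [0.49, -0.1529, 0.2288]
tool_rot: [0.255, 1.561, -0.22]
ft_force: [-1.1, -0.5, -0.9]
grip_width: 0.006
```

```bash
python3 st.py
```

```text
t 5.12 TCP case [-66.   22.5 228.8] F case [-0.9 -0.8 -0.9] grip 0.01
[[-0.008, -0.043, 0.999], [0.021, 0.999, 0.043], [-1.0, 0.022, -0.007]] [ 0.88  0.05 -0.63  1.7   0.01  1.41 -0.05]
```

Request:
play_rows --targets '[{"claw":1,"linear":[0.2,-0.35,0],"rotation":[0.02,0,0]},{"claw":1,"linear":[0.15,-0.3,0],"rotation":[0,0,0]},{"claw":1,"linear":[0,-0.15,0],"rotation":[0,0,0]},{"claw":1,"linear":[0,0,0],"rotation":[0,0,0]}]'

```text
time: 5.45
position: [0.4845, -0.1708, 0.2207]
tool_rot: [0.278, 1.558, -0.243]
ft_force: [0.7, -0.2, 0.6]
grip_width: 0.004
```

```bash
python3 st.py
```

```text
t 5.45 TCP case [-65.1   3.8 220.7] F case [0.7 0.1 0.6] grip 0.0
[[-0.007, -0.014, 1.0], [0.021, 1.0, 0.014], [-1.0, 0.021, -0.006]] [ 0.9   0.05 -0.61  1.71  0.01  1.39 -0.04]
```

Request:
play_rows --targets '[{"claw":1,"linear":[0.05,-0.1,0.3],"rotation":[0,0,0]},{"claw":1,"linear":[0.05,-0.1,0.3],"rotation":[0,0,0]},{"claw":1,"linear":[0,0,0.3],"rotation":[0,0,0]},{"claw":1,"linear":[0,0,0.3],"rotation":[0,0,0]},{"claw":1,"linear":[0,0,0.3],"rotation":[0,0,0]},{"claw":1,"linear":[0,0,0.2],"rotation":[0,0,0]}]'

```text
time: 5.95
position: [0.5276, -0.1948, 0.2199]
tool_rot: [0.281, 1.553, -0.248]
ft_force: [0.5, -0.4, 0.3]
grip_width: 0.008
```

```bash
python3 st.py;  python3 - <<'E'
from h import *
b=get_image('top')[180:330,420:540]
cv2.imwrite('pics/c5.png',np.clip(cv2.resize(b,None,fx=4,fy=4)*1.4,0,255).astype(np.uint8))
E
```

```text
t 5.95 TCP case [-16.5  -4.2 219.9] F case [ 0.6 -0.2  0.3] grip 0.01
[[-0.002, -0.008, 1.0], [0.021, 1.0, 0.008], [-1.0, 0.021, -0.002]] [ 0.87  0.17 -0.61  1.61  0.08  1.4  -0.09]
```

View pics/c5.png

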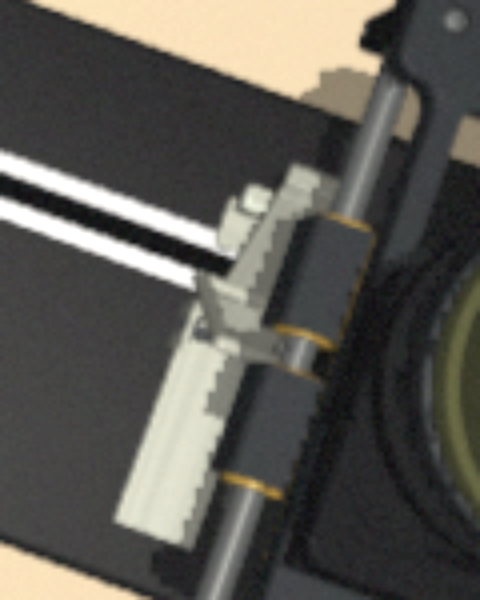

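The bar's left end is still near (475,265), so contact is only just starting or hasn't happened. I'll keep pushing at this height.

Request:
play_rows --targets '[{"claw":1,"linear":[0,0.1,0.3],"rotation":[0,0,0]},{"claw":1,"linear":[0,0,0.3],"rotation":[0,0,0]},{"claw":1,"linear":[0,0,0.3],"rotation":[0,0,0]},{"claw":1,"linear":[0,0,0.2],"rotation":[0,0,0]},{"claw":1,"linear":[0,0,0],"rotation":[0,0,0]}]'

```text
time: 6.42
position: [0.5585, -0.2015, 0.2192]
tool_rot: [0.281, 1.553, -0.246]
ft_force: [-0.4, 0.2, 0.1]
grip_width: 0.007
```

```bash
python3 st.py;  python3 - <<'E'
from h import *
s=get_state()
b=get_image('top')[180:330,420:540]; w=get_image('wrist'); print(np.round(proj(cam('top'),s['position']),1))
o=np.zeros((600,800,3),np.uint8); o[:,:480]=cv2.resize(b,None,fx=4,fy=4); o[:480,480:]=cv2.resize(w[180:420,300:460],None,fx=2,fy=2)
cv2.imwrite('pics/c6.png',np.clip(o*1.4,0,255).astype(np.uint8))
E
```

```text
t 6.42 TCP case [ 14.9  -0.  219.2] F case [-0.4  0.1  0.1] grip 0.01
[[-0.002, -0.01, 1.0], [0.022, 1.0, 0.01], [-1.0, 0.022, -0.002]] [ 0.83  0.24 -0.61  1.53  0.12  1.41 -0.12]
[492.6 250.7]
```

View pics/c6.png

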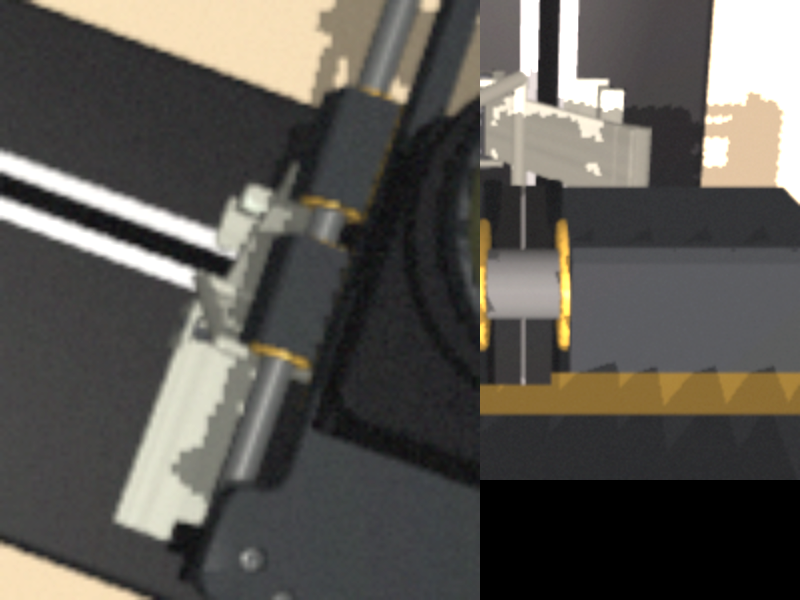

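The wrist and top crops still show the loop thrown back, leg from (470,250) to (474,265), although the reported TCP is already past the bar. Pushing isn't catching it, so I'll straddle the bar with open jaws, grip it and carry it over.

Request:
play_rows --targets '[{"claw":0.4,"linear":[-1,0,0],"rotation":[0,0,0]},{"claw":0.4,"linear":[-1,0,0],"rotation":[0,0,0]},{"claw":0.4,"linear":[-0.5,0,-0.3],"rotation":[0,0,0]},{"claw":0.4,"linear":[0,0,-0.4],"rotation":[0,0,0]},{"claw":0.4,"linear":[0,0,-0.3],"rotation":[0,0,0]},{"claw":0.4,"linear":[0,0,0],"rotation":[0,0,0]}]'

```text
time: 7.02
position: [0.5289, -0.1923, 0.2819]
tool_rot: [0.281, 1.559, -0.245]
ft_force: [0.8, 0.2, -0.0]
grip_width: 0.372
```

```bash
python3 st.py
```

```text
t 7.02 TCP case [-16.   -1.5 281.9] F case [ 0.7  0.5 -0. ] grip 0.37
[[-0.008, -0.01, 1.0], [0.021, 1.0, 0.01], [-1.0, 0.022, -0.008]] [ 0.86  0.16 -0.62  1.49  0.07  1.53 -0.09]
```

Request:
play_rows --targets '[{"claw":0.4,"linear":[0,0,0.2],"rotation":[0,0,0]},{"claw":0.4,"linear":[0,0,0],"rotation":[0,0,0]},{"claw":0.4,"linear":[0.5,0,0],"rotation":[0,0,0]},{"claw":0.4,"linear":[0.5,0,0],"rotation":[0,0,0]},{"claw":0.4,"linear":[0.5,0,0],"rotation":[0,0,0]},{"claw":0.4,"linear":[0.5,0,0],"rotation":[0,0,0]},{"claw":0.4,"linear":[0.2,0,0],"rotation":[0,0,0]},{"claw":0.4,"linear":[0,0,0],"rotation":[0,0,0]}]'

```text
time: 7.68
position: [0.5307, -0.1925, 0.2175]
tool_rot: [0.283, 1.566, -0.246]
ft_force: [-0.1, -0.3, 0.4]
grip_width: 0.6
```

```bash
python3 st.py
```

```text
t 7.68 TCP case [-14.3  -1.  217.5] F case [ 0.  -0.3  0.4] grip 0.6
[[-0.016, -0.009, 1.0], [0.021, 1.0, 0.01], [-1.0, 0.021, -0.016]] [ 0.86  0.19 -0.61  1.59  0.09  1.41 -0.1 ]
```

Now close gently and see whether it stops on the 5 mm bar (opening about 0.06).

Request:
play_rows --newtons 5 --targets '[{"claw":1,"linear":[0,0,0],"rotation":[0,0,0]},{"claw":1,"linear":[0,0,0],"rotation":[0,0,0]},{"claw":1,"linear":[0,0,0],"rotation":[0,0,0]},{"claw":1,"linear":[0,0,0],"rotation":[0,0,0]},{"claw":1,"linear":[0,0,0],"rotation":[0,0,0]},{"claw":1,"linear":[0,0,0],"rotation":[0,0,0]},{"claw":1,"linear":[0,0,0],"rotation":[0,0,0]},{"claw":1,"linear":[0,0,0],"rotation":[0,0,0]},{"claw":1,"linear":[0,0,0],"rotation":[0,0,0]},{"claw":1,"linear":[0,0,0],"rotation":[0,0,0]}]'

```text
time: 8.52
position: [0.5322, -0.1929, 0.2197]
tool_rot: [0.282, 1.563, -0.246]
ft_force: [-0.7, 0.2, 1.0]
grip_width: 0.02
```

```bash
python3 st.py; python3 - <<'E'
from h import *
cv2.imwrite('pics/w2.png',get_image('wrist')); cv2.imwrite('pics/t2.png',get_image('top')); cv2.imwrite('pics/s2.png',get_image('side'))
E
```

```text
t 8.52 TCP case [-12.8  -0.9 219.7] F case [-0.8 -0.1  1. ] grip 0.02
[[-0.013, -0.009, 1.0], [0.021, 1.0, 0.01], [-1.0, 0.021, -0.012]] [ 0.86  0.19 -0.61  1.59  0.09  1.41 -0.1 ]
```

```bash
python3 - <<'E'
import cv2,numpy as np
w=cv2.imread('pics/w1.png')[190:280,290:490]; t=cv2.imread('pics/t2.png')[180:330,420:540]; v=cv2.imread('pics/w2.png')[180:300,220:420]
o=np.zeros((600,800,3),np.uint8); o[:180,:400]=cv2.resize(w,None,fx=2,fy=2,interpolation=2); o[:450,420:780]=cv2.resize(t,None,fx=3,fy=3); o[190:430,:400]=cv2.resize(v,None,fx=2,fy=2,interpolation=2)
cv2.imwrite('pics/c7.png',np.clip(o*1.2,0,255).astype(np.uint8))
E
```

```text
(no output)
```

View pics/c7.png

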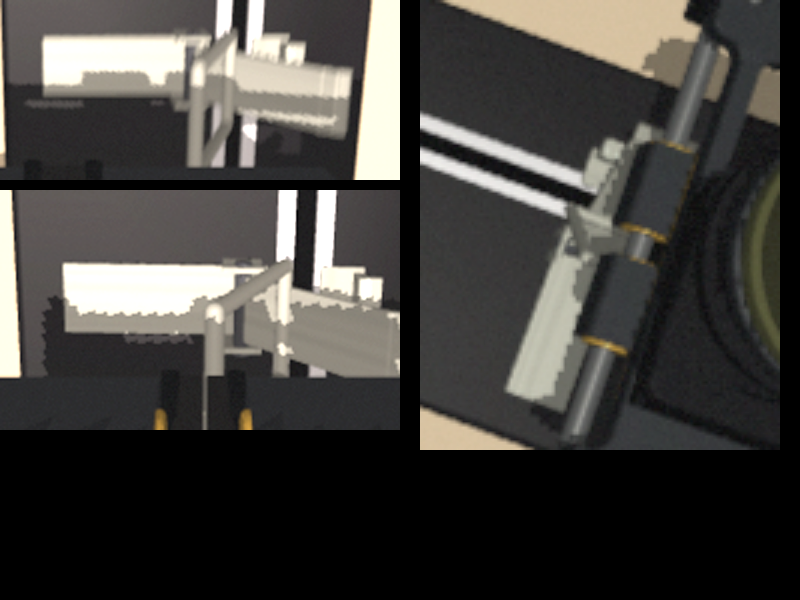

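Request:
play_rows --targets '[{"claw":1,"linear":[0,0,0],"rotation":[0,0,0]},{"claw":1,"linear":[0,0,0],"rotation":[0,0,0]},{"claw":1,"linear":[0,0,0],"rotation":[0,0,0]}]'

```text
time: 8.92
position: [0.532, -0.1929, 0.2194]
tool_rot: [0.282, 1.564, -0.246]
ft_force: [0.2, 0.3, 0.1]
grip_width: 0.002
```

```bash
python3 st.py; python3 - <<'E'
from h import *
C=cam('top');S=cam('side');s=get_state();W=cam('wrist',s)
w=(327.5,240)
print([np.round(v,4) for v in tri([ray(C,(473.75,264.5)),ray(S,(423.8,326.7)),ray(W,w)])], )
p,_=tri([ray(C,(473.75,264.5)),ray(W,w)]);print(toC(p))
p,_=tri([ray(S,(423.8,326.7)),ray(W,w)]);print(toC(p))
g=get_image('wrist'); cv2.imwrite('pics/w3.png',g)
print(g[255:300:6,290:350:3].mean(2).astype(int))
E
```

```text
t 8.92 TCP case [-12.9  -0.9 219.4] F case [0.1 0.3 0.1] grip 0.0
[[-0.013, -0.009, 1.0], [0.021, 1.0, 0.01], [-1.0, 0.021, -0.013]] [ 0.86  0.19 -0.61  1.59  0.09  1.41 -0.1 ]
[array([ 0.5412, -0.1728,  0.2464]), array([0.0003, 0.0007, 0.0005])]
[-10.65240429  20.08955706 243.36084316]
[-11.0596419   21.16485491 246.10718553]
[[ 67  57  44  66  57  61  64  51  65  33  35 111 129 126 101  85  56  71
  113 113]
 [ 33  35  33  35  34  33  33  32  34  34  35 113 128 125 105 111 121 122
  119 116]
 [ 33  34  34  34  36  35  34  33  34  32  34 113 130 123  71  33  34  33
   33  33]
 [ 36  36  36  37  26  22  24  30  28  28  30  31  29  28  28  20  25  28
   38  36]
 [ 36  35  37  36  25  23  21  29  28  30  29  29  30  31  28  23  21  32
   38  36]
 [ 38  38  38  33  26  18  19  30  30  29  29  29  30  31  30  21  24  33
   37  38]
 [ 37  39  37  51  77  23  21  31  31  29  28  30  29  30  31  22  45  85
   38  36]
 [ 38  38  37  79 102  40  32  29  30  29  32  32  30  30  28  28  68 114
   57  38]]
```

```bash
python3 - <<'E'
from h import *
a=cv2.imread('pics/wrist0.png'); b=cv2.imread('pics/w3.png'); s=cv2.imread('pics/s2.png')
o=np.zeros((600,800,3),np.uint8); o[:300,:400]=cv2.resize(a,(400,300),interpolation=3);o[:300,400:]=cv2.resize(s,(400,300),interpolation=3)
o[300:,:400]=cv2.resize(b[200:350,220:420],(400,300),interpolation=2); o[300:,400:]=cv2.resize(a[200:350,220:420],(400,300),interpolation=2)
cv2.imwrite('pics/c8.png',np.clip(o*2.,0,255).astype(np.uint8))
E
```

```text
(no output)
```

View pics/c8.png

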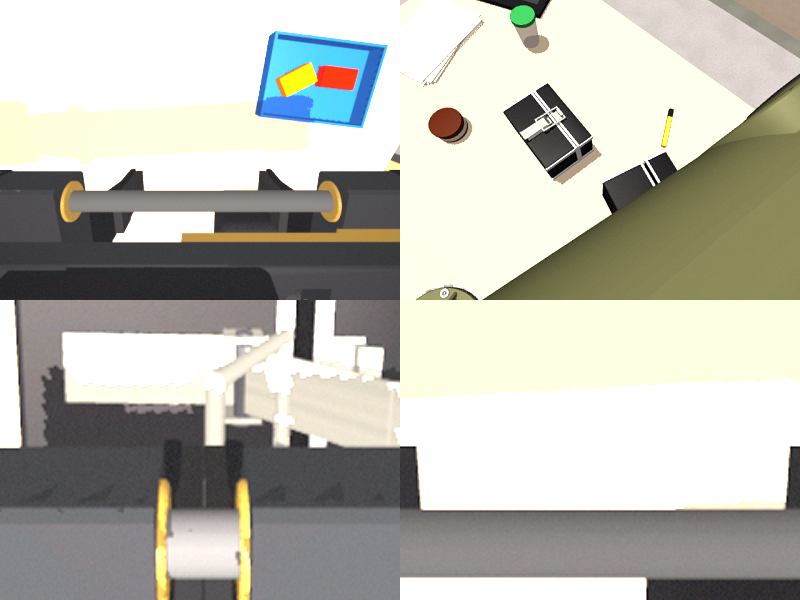

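In the wrist pictures the fingertips show at row 272, where the stated TCP should be near row 249. Together with the opening's pixel width, this puts the real tips about 36 mm short of the stated TCP. That explains both misses, since the tips were at about 0.255, above the bar. I'll back off and go about 22 mm lower.

Request:
play_rows --newtons 20 --targets '[{"claw":1,"linear":[-0.3,0,0],"rotation":[0,0,0]},{"claw":1,"linear":[0,0,-0.6],"rotation":[0,0,0]},{"claw":1,"linear":[0,0,-0.6],"rotation":[0,0,0]},{"claw":1,"linear":[0,0,-0.5],"rotation":[0,0,0]},{"claw":1,"linear":[0,0,-0.2],"rotation":[0,0,0]},{"claw":1,"linear":[0.5,0,0],"rotation":[0,0,0]},{"claw":1,"linear":[0.4,0,0],"rotation":[0,0,0]},{"claw":1,"linear":[0.2,0,0],"rotation":[0,0,0]},{"claw":1,"linear":[0,0,0],"rotation":[0,0,0]}]'

```text
time: 9.72
position: [0.4879, -0.1767, 0.2004]
tool_rot: [0.282, 1.56, -0.246]
ft_force: [-0.6, 0.3, -0.3]
grip_width: 0.006
```

```bash
python3 st.py
```

```text
t 9.72 TCP case [-59.9  -0.6 200.4] F case [-0.7  0.1 -0.3] grip 0.01
[[-0.009, -0.01, 1.0], [0.022, 1.0, 0.01], [-1.0, 0.022, -0.009]] [ 0.9   0.08 -0.61  1.73  0.02  1.36 -0.05]
```

Request:
play_rows --targets '[{"claw":1,"linear":[0,0,0.3],"rotation":[0,0,0]},{"claw":1,"linear":[0,0,0.3],"rotation":[0,0,0]},{"claw":1,"linear":[0,0,0.3],"rotation":[0,0,0]},{"claw":1,"linear":[0,0,0.3],"rotation":[0,0,0]},{"claw":1,"linear":[0,0,0.3],"rotation":[0,0,0]},{"claw":1,"linear":[0,0,0.3],"rotation":[0,0,0]},{"claw":1,"linear":[0,0,0.3],"rotation":[0,0,0]}]'

```text
time: 10.3
position: [0.5435, -0.196, 0.1986]
tool_rot: [0.284, 1.56, -0.244]
ft_force: [-0.6, 0.6, 0.2]
grip_width: 0.008
```

```bash
python3 st.py; python3 - <<'E'
from h import *
g=get_image('top').mean(2).astype(int); o=cv2.imread('pics/t2.png').mean(2).astype(int)
print(o[240:276:3,460:500:3]);print(g[240:276:3,460:500:3])
E
```

```text
t 10.3 TCP case [-1.100e+00  1.000e-01  1.986e+02] F case [-0.8  0.3  0.2] grip 0.01
[[-0.01, -0.009, 1.0], [0.024, 1.0, 0.009], [-1.0, 0.024, -0.01]] [ 0.85  0.22 -0.62  1.59  0.1   1.37 -0.11]
[[ 18  15  97 168 187 144 146 116  70  72  24  28  48  50]
 [ 30  17  19  15  12 136 164 114  71  61  23  43  49  47]
 [192 184 117  17  13  14  74 105  74  23  20  48  49  47]
 [139 186 193  72 106  74 117  72  72  20  33  51  49  50]
 [ 46  46  53  64  79 141 149 124  50  23  41  47  50  49]
 [ 41  46  46  93  78 119 106 123  62  57  65  61  47  50]
 [ 46  43  60 144  74  89 108 106  75  72  57  92  68  66]
 [ 41  45  94  88  70  82  73  74  74  77  67 112  70  12]
 [ 43  65 143  69  55 125  75  64  44  58  72  95  50  13]
 [ 48  78 151 155 150 108  79  25  38  48  51  69  42  22]
 [ 43 142 154 150  92  94  58  23  41  50  48  51  48  29]
 [ 39 154 156 150  93  92  23  30  50  51  49  49  47  23]]
[[ 12  13  94 168 186 144 144  80  21  31  48  51  48  48]
 [ 36  16  15  19  22 136 164  67  27  39  47  49  50  50]
 [192 184 116  14  18  24  51  79  56  65  71  63  47  47]
 [138 185 192  66  68  66  70 124 131  63  86  77  74  44]
 [ 45  44  53 155 146 124  87  78  71  64 106  70  22  23]
 [ 44  43  50  91  54 105  40  27  51  66  96  51  11  23]
 [ 47  47  58 143 117  72  23  32  50  49  47  50  26  14]
 [ 44  48  94  86  70  67  22  43  50  50  47  48  22  14]
 [ 45  64 143  69  36  25  26  50  46  49  51  49  23  16]
 [ 45  77 150 152  90  28  33  50  49  49  50  43  18  16]
 [ 46 141 155  91  76  19  42  49  49  52  49  21  26  11]
 [ 39 155 157 149  36  20  52  51  51  50  48  17  22  22]]
```

The loop is moving now. I'll continue past upright.

Request:
play_rows --targets '[{"claw":1,"linear":[0,0,0.2],"rotation":[0,0,0]},{"claw":1,"linear":[0,0,0.2],"rotation":[0,0,0]},{"claw":1,"linear":[0,0,0.2],"rotation":[0,0,0]},{"claw":1,"linear":[0,0,0.1],"rotation":[0,0,0]},{"claw":1,"linear":[0,0,0],"rotation":[0,0,0]},{"claw":1,"linear":[0,0,0],"rotation":[0,0,0]}]'

```text
time: 10.85
position: [0.5636, -0.2028, 0.1978]
tool_rot: [0.285, 1.56, -0.243]
ft_force: [0.2, -0.7, -0.8]
grip_width: 0.006
```

```bash
python3 st.py; python3 - <<'E'
from h import *
I=get_image('top');cv2.imwrite('pics/t3.png',I);g=I.mean(2).astype(int)
C=cam('top')
print('expected bar end on lid',np.round(proj(C,toW([66,20,155])),0), 'legs mid', np.round(proj(C,toW([40,20,168])),0))
print(g[206:262:3,460:505:3])
E
```

```text
t 10.85 TCP case [ 20.1   0.5 197.8] F case [ 0.4 -0.6 -0.8] grip 0.01
[[-0.01, -0.009, 1.0], [0.025, 1.0, 0.009], [-1.0, 0.025, -0.01]] [ 0.83  0.27 -0.61  1.54  0.13  1.38 -0.13]
expected bar end on lid [478. 211.] legs mid [473. 229.]
[[ 35  35  33  37  33  33  33  63 134 107 131 114  12  32  45]
 [ 35  36  37  37  35  32  34 106 117  34  38  44  18  43  50]
 [ 34  36  36  35  38  35  36 134  66  33  26  24  24  45  49]
 [ 37  38  37  35  34  35  56 138  36  31  20  23  33  47  45]
 [ 39  35  40  36  37  38 100 120  35  33  27  25  42  49  49]
 [ 40  38  35  37  38  37 130  70  35  23  25  29  47  47  47]
 [ 41  38  39  38  38  44 138  38  36  21  23  33  43  49  47]
 [ 41  39  39  40  39  89 127  91 130  57  58  55  70 101  46]
 [ 43  41  41  40  39 128  99 154 152  89  71  63  79  88  51]
 [178  90  41  41  44 138 143  92 111 102  64  57  97  74  10]
 [188 186 186 154  84 133 148 134  57  22  43  50  61  58  23]
 [ 12  57 165 187 126 125 144  84  26  33  52  47  50  49  45]
 [ 20  12  15  21 137 127 147  64  18  36  49  50  48  49  26]
 [192 119  22  73 135  16  39  46  20  42  50  50  47  47  28]
 [184 193 190 118 117  19  69  23  31  48  49  51  50  42  22]
 [ 46  55 146 142 135 142  75  24  38  50  48  48  46  41  25]
 [ 43  41  44  50  72  84  49  24  48  48  49  48  51  20  19]
 [ 43  41  63 144 107 116  25  29  48  49  50  47  48  18  17]
 [ 44  44  75  81 114 110  19  49  43  49  47  49  30  24  16]]
```

The loop has toppled onto the lid: its leg runs from (472,248) to (484,206), which puts the bar at about case x 70. Next I'll put the fingers on the lid side of the lever.

Request:
play_rows --targets '[{"claw":1,"linear":[-0.8,0,0],"rotation":[0,0,0]},{"claw":1,"linear":[-0.3,0,0.3],"rotation":[0,0,0]},{"claw":1,"linear":[0,0,0.8],"rotation":[0,0,0]},{"claw":1,"linear":[0,0,0.8],"rotation":[0,0,0]},{"claw":1,"linear":[0,0,0.5],"rotation":[0,0,0]},{"claw":1,"linear":[0,0,0],"rotation":[0,0,0]}]'

```text
time: 11.4
position: [0.6197, -0.2243, 0.2272]
tool_rot: [0.283, 1.56, -0.247]
ft_force: [-0.9, -0.1, -0.2]
grip_width: 0.004
```

```bash
python3 st.py; python3 - <<'E'
from h import *
C=cam('top');print(toC(onz(C,(484,206),.155)),toC(onz(C,(470,250),.18)))
s=get_state();W=cam('wrist',s); cv2.imwrite('pics/w4.png',get_image('wrist'))
for q in (2.1,2.2,2.3,2.4): print(q,[np.round(proj(W,toW([-70*np.cos(q),y,164+70*np.sin(q)])),0) for y in (12,-12)])
print('bar',[np.round(proj(W,toW([x,20,155])),0) for x in (60,70)])
E
```

```text
t 11.4 TCP case [ 80.2  -0.8 227.2] F case [-0.8 -0.4 -0.2] grip 0.0
[[-0.01, -0.008, 1.0], [0.022, 1.0, 0.008], [-1.0, 0.022, -0.01]] [ 0.76  0.39 -0.6   1.34  0.2   1.48 -0.16]
[ 74.45654243  14.84888905 155.        ] [ 11.62217424  17.38570859 180.        ]
2.1 [array([243., 241.]), array([245., 282.])]
2.2 [array([255., 240.]), array([256., 279.])]
2.3 [array([265., 238.]), array([267., 277.])]
2.4 [array([275., 236.]), array([276., 274.])]
bar [array([296., 208.]), array([310., 208.])]
```

```bash
python3 - <<'E'
from h import *
w=cv2.imread('pics/w4.png')[170:290,180:380]; t=get_image('top')[180:330,420:540]
o=np.zeros((600,800,3),np.uint8); o[:450,440:800]=cv2.resize(t,None,fx=3,fy=3,interpolation=2); o[:264,:440]=cv2.resize(w,None,fx=2.2,fy=2.2,interpolation=2)
cv2.imwrite('pics/c9.png',np.clip(o*1.2,0,255).astype(np.uint8))
E
```

```text
(no output)
```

View pics/c9.png

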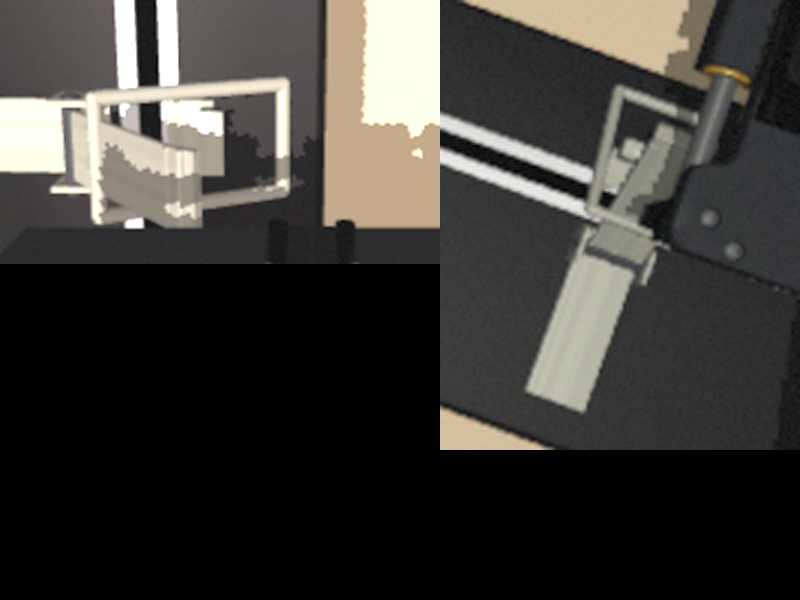

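The last crop shows the loop lying on the lid around the keeper with its bar beyond it. The lever tip at wrist column 264 gives q of about 2.3. Now I'll lower behind the lever tip.

Request:
play_rows --targets '[{"claw":1,"linear":[0.7,0,0],"rotation":[0,0,0]},{"claw":1,"linear":[0.7,0,0],"rotation":[0,0,0]},{"claw":1,"linear":[0.4,0,0],"rotation":[0,0,0]},{"claw":1,"linear":[0.2,0,0],"rotation":[0,0,0]},{"claw":1,"linear":[0,0,0],"rotation":[0,0,0]}]'

```text
time: 11.92
position: [0.6148, -0.2211, 0.1776]
tool_rot: [0.281, 1.562, -0.248]
ft_force: [-0.2, -0.2, 0.1]
grip_width: 0.005
```

```bash
python3 st.py
```

```text
t 11.92 TCP case [ 74.5   0.6 177.6] F case [-0.1 -0.3  0.1] grip 0.0
[[-0.011, -0.009, 1.0], [0.019, 1.0, 0.009], [-1.0, 0.019, -0.01]] [ 0.77  0.4  -0.6   1.43  0.21  1.39 -0.17]
```

Request:
play_rows --targets '[{"claw":1,"linear":[0.3,0,0],"rotation":[0,0,0]},{"claw":1,"linear":[0,0,-0.3],"rotation":[0,0,0]},{"claw":1,"linear":[0,0,-0.3],"rotation":[0,0,0]},{"claw":1,"linear":[0,0,-0.3],"rotation":[0,0,0]},{"claw":1,"linear":[0,0,-0.3],"rotation":[0,0,0]},{"claw":1,"linear":[-0.1,0,-0.3],"rotation":[0,0,0]},{"claw":1,"linear":[-0.1,0,-0.3],"rotation":[0,0,0]},{"claw":1,"linear":[-0.1,0,-0.2],"rotation":[0,0,0]}]'

```text
time: 12.58
position: [0.5653, -0.2035, 0.182]
tool_rot: [0.279, 1.554, -0.249]
ft_force: [0.7, -0.1, -0.3]
grip_width: -0.003
```

```bash
python3 st.py; python3 - <<'E'
from h import *
s=get_state();W=cam('wrist',s); I=get_image('wrist');cv2.imwrite('pics/w5.png',I);g=I.mean(2).astype(int)
for q in (1.5,1.7,1.9,2.1,2.3): print(q,[np.round(proj(W,toW([-70*np.cos(q),y,164+70*np.sin(q)])),0) for y in (12,)])
print('pin',[np.round(proj(W,toW([-22*np.cos(q),20,164+22*np.sin(q)])),0) for q in (1.6,1.9,2.2)])
print('bar',[np.round(proj(W,toW([x,20,155])),0) for x in (50,60,70)])
print(g[200:276:5,190:440:8])
E
```

```text
t 12.58 TCP case [ 22.    0.4 182. ] F case [ 0.7  0.2 -0.3] grip -0.0
[[-0.002, -0.009, 1.0], [0.019, 1.0, 0.009], [-1.0, 0.019, -0.002]] [ 0.83  0.28 -0.62  1.57  0.14  1.35 -0.14]
1.5 [array([259., 278.])]
1.7 [array([292., 278.])]
1.9 [array([325., 276.])]
2.1 [array([353., 271.])]
2.3 [array([376., 266.])]
pin [array([283., 233.]), array([296., 232.]), array([307., 231.])]
bar [array([368., 222.]), array([384., 222.]), array([400., 222.])]
[[ 64  64  64  63  64  65  67  68  67  70  70  72  73  74  75 245  67  22
  244  69  66  61  60  56  54  51  51  51  48 223 223 223]
 [ 64  62  63  62  64  63  66  67  67  68  69  71  72  73  74 245  77  23
  244  68  64  62  60  55  52  53  51  50  48 223 223 223]
 [ 63  64  63  63  64  64  66  67  66  69  70  70  72  74  74 245  75  25
  244  67  65  61  59  56  51  52  52  52  45 223 223 223]
 [ 63  63  62  63  64  65  64  64  67  68  69  69  70  72  72 245  77  25
  243  68  64  61  58  55  51  51  51  52  43 223 223 223]
 [ 60  62  62  62  61  63  64  64  65  66  70  70  71  71  73 245  77  22
  243  66  64  86 142 167  50  51  51  51  41
[... 777 characters left out ...]
0  33  32  33  32  83 156 141 141]
 [215 215 216 198 130 131 132 130 130 132 132 132  96 133  85 163  89  26
  131 131 126 129  80 130  33  33  34  32 158 223 140 141]
 [209 209 208 199 125 125 125 125 126 209 211 212  95 103  81 163  92  22
  129 132 125 234  64 131  34  32  36  32 168 223 141 141]
 [210 211 210 167 126 126 126 126 126 128 127 129  99  87  83 163  92  24
  131 131 120 220  50 130  32  32  35  34 137 207 140 141]
 [ 58  58  59  57  31  31  34  31  33  35  35  90 133  88  41 125  96  23
   56  76  74 130  38 130  33  32  32  33 140 140 140 140]
 [ 39  38  39  39  37  39  37  36  38  39  38  39  38  38  57  22  29  30
   23  37  38  36  37  39  38  38  38  37  36  36  37  38]]
```

The loop leg now runs from (286,232) to (374,222) in the wrist image, so the bar is still beyond the keeper and the lever is at about q 1.65. I'll continue over upright.

Request:
play_rows --targets '[{"claw":1,"linear":[-0.1,0,-0.3],"rotation":[0,0,0]},{"claw":1,"linear":[-0.05,0,-0.3],"rotation":[0,0,0]},{"claw":1,"linear":[0,0,-0.3],"rotation":[0,0,0]},{"claw":1,"linear":[0,0,-0.2],"rotation":[0,0,0]},{"claw":1,"linear":[0,0,0],"rotation":[0,0,0]}]'

```text
time: 13.05
position: [0.5365, -0.1936, 0.1875]
tool_rot: [0.278, 1.552, -0.25]
ft_force: [1.5, -0.4, -1.4]
grip_width: 0.007
```

```bash
python3 st.py; python3 - <<'E'
from h import *
s=get_state();W=cam('wrist',s); I=get_image('wrist');cv2.imwrite('pics/w6.png',I);g=I.mean(2).astype(int)
print('pin',[np.round(proj(W,toW([-22*np.cos(q),20,164+22*np.sin(q)])),0) for q in (.8,1.0,1.2,1.4,1.6)])
print('bar',[np.round(proj(W,toW([x,20,155])),0) for x in (45,50,60,70)])
print(g[205:250:3,280:470:7])
E
```

```text
t 13.05 TCP case [-8.400e+00 -1.000e-01  1.875e+02] F case [ 1.5  0.1 -1.4] grip 0.01
[[-0.0, -0.009, 1.0], [0.018, 1.0, 0.009], [-1.0, 0.018, -0.0]] [ 0.86  0.2  -0.62  1.64  0.1   1.34 -0.11]
pin [array([311., 227.]), array([317., 229.]), array([324., 229.]), array([332., 230.]), array([340., 230.])]
bar [array([407., 220.]), array([415., 220.]), array([431., 220.]), array([446., 220.])]
[[ 71  70  71  69  70  69  68  69  67  69  68 244 240  27 242 242  60  57
   54  52  48  48  46  48  46  47 223 223]
 [ 71  70  72  69  69  69  68  67  69  68  67 244 235  28 242 237  59  54
   54  51  50  47  49  47  48  48 223 222]
 [ 70  70  71  71  69  68  69  68  68  66  67 244 233  27 242 238  58  55
   53  52  49  49  47  46  49  46 222 222]
 [ 69  72  70  69  69  69  67  67  68  66  66 244 231  25 242 232  59  56
   53  51  50  47  44  47  46  45 223 223]
 [ 71  71  70  69  68  67  68  69  67  66  66 244 231  28 242 209  62  98
  143  50  50  47  48  47  47  46 222 223]
 [ 69  69  70  70  69  68  67  67  66  66  65 235 221  81 138 160 176 188
  193  50  48  48  48  48  46  45 223 223]
 [ 70
[... 348 characters left out ...]
216 217 216 216 216 216 217 180 172 180  93 243 130  25 232 209 216 143
  184  52  48  46  47  46  46  46 222 223]
 [223 223 222 223 161 135 216 133 102 132  73 243 129  22 219 203 168  97
  160 125  46  46  45  48  47  45 223 222]
 [219 218 219 219 133 132 216 115  97 134  56 243  52  26 148 126 131  87
  161 195  46  46  47  47  46  43 223 223]
 [215 214 215 214 129 128 129  91  88 129  37 243  52  23 149 126 131  87
  129 190  48  46  44  47  47  42 222 223]
 [171 199 213 219 130 130 102  97  85 129  37 243  23  23 137 125 131  87
  129 187  38  46  33  42  45  42 223 222]
 [135 133 133 136 134 134  92  95  85 134  34 162  25  23 135 124 131  86
  131 131  32  33  31  32  33  27 223 222]]
```

The bar is at about x 46 and low, which geometry puts under the lip, and the force is rising: it is engaged on the keeper. Continuing down the arc.

Request:
play_rows --targets '[{"claw":1,"linear":[0.2,0,-0.3],"rotation":[0,0,0]},{"claw":1,"linear":[0.2,0,-0.3],"rotation":[0,0,0]},{"claw":1,"linear":[0.2,0,-0.25],"rotation":[0,0,0]},{"claw":1,"linear":[0.3,0,-0.15],"rotation":[0,0,0]},{"claw":1,"linear":[0,0,0],"rotation":[0,0,0]}]'

```text
time: 13.52
position: [0.5145, -0.1854, 0.166]
tool_rot: [0.277, 1.546, -0.251]
ft_force: [0.1, 0.9, -0.4]
grip_width: 0.006
```

```bash
python3 st.py
```

```text
t 13.52 TCP case [-32.    0.2 166. ] F case [-0.2  0.9 -0.4] grip 0.01
[[0.006, -0.008, 1.0], [0.018, 1.0, 0.008], [-1.0, 0.018, 0.006]] [ 0.88  0.15 -0.62  1.73  0.08  1.28 -0.1 ]
```

```bash
python3 - <<'E'
from h import *
s=get_state();W=cam('wrist',s); I=get_image('wrist');cv2.imwrite('pics/w7.png',I);g=I.mean(2).astype(int)
print('pin',[np.round(proj(W,toW([-22*np.cos(q),20,164+22*np.sin(q)])),0) for q in (.2,.4,.6,.8,1.0,1.2,1.4)])
print('bar',[np.round(proj(W,toW([x,20,155])),0) for x in (40,45,50,60)])
print(g[205:250:3,300:480:6])
E
```

```text
pin [array([342., 232.]), array([345., 234.]), array([350., 236.]), array([356., 237.]), array([363., 239.]), array([371., 240.]), array([380., 241.])]
bar [array([447., 228.]), array([456., 228.]), array([464., 228.]), array([482., 228.])]
[[ 76  76  75  73  72  71  71  69  68  67  65  64  63  61  61  60  60 243
  242 185 241  59  55  55  52  50  51  48  47  47]
 [ 76  73  74  73  73  73  70  70  68  65  65  65  62  62  61  61  58 243
  242 193 241  57  57  55  52  52  50  48  46  46]
 [ 76  75  74  71  72  70  69  68  66  66  67  65  63  61  60  60  59 243
  237 210 241  58  56  56  53  50  49  47  47  43]
 [ 75  75  74  72  72  70  69  68  66  66  65  63  64  63  60  60  60 243
  234 224 241  57  56  53  51  50  50  48  45  45]
 [ 75  75  74  72  72  70  70  68  68  66  65  64  61  62  60  60  58 243
  228 233 241  57  56  54  51  50  50  48  45  45]
 [ 74  74  73  73  70  70  69  68  67  65  66  63  63  61  59  58  57 242
  226 241 241  56  55  54  52  52  48  46  46  44]
 [ 74  75  73  72  70  69  69  67  67  65  63  64  62  62  59  59  56 242
  222 241 241  55  53  54  49  50  
[... 316 characters left out ...]
170 180 188 195 200 203
  204 202 200 197 188 177 161 206  47  46  43  45]
 [ 54  80  63  71  77  70  73  73 198 193 199 202 203 204 204 200 195 186
  168 191 217  57  53  48 158 202  47  46  45  47]
 [187 208 133 214 132 199 131 132 224 201 198 187 182 157 143 111  46 160
   27 235 208 203 201 193 167 198  47  46  45  47]
 [127 128 128 129 128 129 130 128 217 146 150 118 126 132 131 186  58 161
   22 238 211 214 215 142 156 181  46  45  44  45]
 [135 134 134 134 134 133 132 133 217 164 207 130 129  60  85 129  77 160
   24 170 210 214 215 100  99 100  48  46  45  48]
 [132 132 132 132 131 131 131 131 217 158 130 103 107  66  89 132  88 160
   25 212 209 143 213  98 234 215  45  40  43  36]]
```

The lever is at about q 0.6 and the gap stripe between the shells has narrowed, so the lid is closing. Now press down.

Request:
play_rows --targets '[{"claw":1,"linear":[0.2,0,-0.3],"rotation":[0,0,0]},{"claw":1,"linear":[0.3,0,-0.2],"rotation":[0,0,0]},{"claw":1,"linear":[0.3,0,-0.1],"rotation":[0,0,0]},{"claw":1,"linear":[0.2,0,0],"rotation":[0,0,0]},{"claw":1,"linear":[0,0,0],"rotation":[0,0,0]}]'

```text
time: 13.98
position: [0.4991, -0.1797, 0.1376]
tool_rot: [0.279, 1.549, -0.251]
ft_force: [-0.9, 0.2, 0.1]
grip_width: 0.007
```

```bash
python3 st.py
```

```text
t 13.98 TCP case [-48.3   0.3 137.6] F case [-0.9 -0.1  0.1] grip 0.01
[[0.002, -0.008, 1.0], [0.018, 1.0, 0.008], [-1.0, 0.018, 0.003]] [ 0.89  0.14 -0.62  1.8   0.07  1.23 -0.09]
```

Press on slowly until the force rises.

Request:
play_rows --targets '[{"claw":1,"linear":[0.15,0,0],"rotation":[0,0,0]},{"claw":1,"linear":[0.1,0,0],"rotation":[0,0,0]},{"claw":1,"linear":[0.1,0,0],"rotation":[0,0,0]}]'

```text
time: 14.23
position: [0.499, -0.1795, 0.1314]
tool_rot: [0.278, 1.551, -0.251]
ft_force: [-9.8, 2.8, 27.2]
grip_width: -0.001
```

```bash
python3 st.py
```

```text
t 14.23 TCP case [-48.5   0.5 131.4] F case [-10.1  -0.6  27.2] grip -0.0
[[0.0, -0.008, 1.0], [0.017, 1.0, 0.008], [-1.0, 0.017, 0.0]] [ 0.89  0.15 -0.62  1.81  0.07  1.22 -0.1 ]
```

27 N at tip height of about 0.167, so the lever is flat. Retreating, then checking.

Request:
play_rows --targets '[{"claw":1,"linear":[-0.5,0,0],"rotation":[0,0,0]},{"claw":1,"linear":[-1,0,0],"rotation":[0,0,0]},{"claw":1,"linear":[-1,0,0],"rotation":[0,0,0]},{"claw":1,"linear":[-1,0,0],"rotation":[0,0,0]},{"claw":1,"linear":[-0.5,-1,-0.5],"rotation":[0,0,0]},{"claw":1,"linear":[0,-1,-0.5],"rotation":[0,0,0]},{"claw":1,"linear":[0,-1,-0.5],"rotation":[0,0,0]},{"claw":1,"linear":[0,-1,-0.5],"rotation":[0,0,0]},{"claw":1,"linear":[0,-1,0],"rotation":[0,0,0]},{"claw":1,"linear":[0,0,0],"rotation":[0,0,0]}]'

```text
time: 15.07
position: [0.4103, -0.2849, 0.2351]
tool_rot: [0.271, 1.549, -0.245]
ft_force: [-0.4, 0.4, -0.8]
grip_width: 0.002
```

```bash
python3 st.py; python3 - <<'E'
from h import *
C=cam('top');I=get_image('top');cv2.imwrite('pics/t9.png',I);J=get_image('side');cv2.imwrite('pics/s9.png',J)
S=cam('side')
def prof(P,im,pts):
    g=im.mean(2); return [int(g[int(round(v)),int(round(u))]) for u,v in (proj(P,toW(p)) for p in pts)]
# profile across the gap at y=80 in case x, 2 mm steps, at z=150; and lever profile along y=0
for n,P,im,old in (('top',C,I,cv2.imread('pics/top0.png')),('side',S,J,cv2.imread('pics/side0.png'))):
    xs=range(10,44,2); print(n,'gap now',prof(P,im,[(x,80,150) for x in xs])); print('   before  ',prof(P,old,[(x,80,150) for x in xs]))
    xs=range(-84,76,4)
    for y in (0,20):
        print(n,'along y=',y,prof(P,im,[(x,y,162) for x in xs])); print('   before  ',prof(P,old,[(x,y,162) for x in xs]))
E
```

```text
t 15.07 TCP case [ -96.3 -128.7  235.1] F case [-0.5  0.2 -0.8] grip 0.0
[[0.003, -0.017, 1.0], [0.018, 1.0, 0.017], [-1.0, 0.018, 0.004]] [ 1.06 -0.   -0.49  1.73 -0.02  1.42  0.25]
top gap now [43, 91, 165, 185, 175, 21, 156, 183, 181, 75, 45, 43, 47, 45, 45, 45, 42]
   before   [45, 93, 166, 185, 177, 13, 13, 13, 92, 182, 180, 178, 39, 40, 38, 39, 39]
top along y= 0 [28, 43, 46, 116, 131, 143, 147, 148, 147, 147, 146, 146, 147, 147, 146, 147, 148, 146, 145, 143, 123, 60, 136, 74, 182, 122, 148, 142, 143, 144, 121, 157, 90, 34, 36, 35, 39, 34, 36, 31]
   before   [28, 46, 47, 47, 47, 149, 150, 151, 150, 150, 150, 152, 149, 150, 149, 150, 149, 150, 149, 149, 123, 98, 106, 115, 118, 121, 114, 112, 112, 110, 112, 110, 114, 97, 94, 97, 49, 33, 32, 32]
top along y= 20 [28, 44, 48, 45, 44, 45, 49, 47, 46, 47, 47, 47, 46, 44, 46, 74, 83, 98, 99, 131, 131, 130, 131, 130, 130, 131, 130, 129, 130, 128, 130, 130, 40, 40, 37, 34, 34, 39, 37, 36]
   before   [24, 48, 49, 49, 49, 48, 47, 45, 46, 46, 48, 48, 46, 47, 45, 47, 46, 46, 44, 43, 42, 44, 43, 44, 170, 176, 12, 47, 179, 46, 35, 37, 40, 36
[... 267 characters left out ...]
127, 126, 125, 124, 121, 124, 124, 121, 121, 125, 49, 134, 27, 161, 0, 109, 115, 122, 90, 136, 120, 13, 16, 16, 15, 19, 15, 13, 68]
   before   [18, 32, 30, 30, 71, 131, 132, 129, 131, 130, 127, 129, 128, 128, 128, 127, 126, 125, 126, 125, 78, 20, 53, 69, 154, 104, 111, 98, 101, 100, 101, 100, 100, 101, 102, 99, 98, 131, 114, 12]
side along y= 20 [23, 33, 28, 30, 31, 32, 31, 30, 27, 30, 28, 26, 26, 27, 23, 94, 123, 125, 123, 124, 124, 127, 125, 123, 118, 124, 122, 124, 124, 126, 123, 128, 19, 13, 20, 17, 16, 21, 18, 70]
   before   [25, 31, 32, 30, 31, 30, 29, 28, 28, 29, 28, 28, 28, 27, 28, 28, 24, 24, 26, 24, 20, 21, 20, 20, 160, 44, 55, 166, 95, 13, 19, 19, 18, 14, 14, 17, 22, 17, 14, 16]
```

Both cameras agree: the gap went from about 7 mm to about 1 mm, the lever lies flat to x of about -70, and the loop legs end at the keeper (x of about 40). The robot is clear.

```bash
python3 -c "
from bench import *
print(close_job())"
```

```text
the job is handed in; nothing more can be done
None
```

The larger case is now latched and I handed the job in, at about 15 s of the 42 s allowed. I flipped the loop over the keeper onto the lid, swung the lever away from the lid and pressed it flat.

**Last checks, from top and side camera pixel values after the arm was clear:**
- The lid gap shrank from about 7 mm to 1–2 mm.
- The lever lies flat, reaching to about x = -72 mm.
- The loop's legs run to about x = 40 mm, at the keeper post.
- The press reached about 27 N, and the wrist force was back near zero once the arm was clear.

**What failed or disagreed:**
- **Early misses:** My first two pushes and one attempt to grip the bar touched nothing. The pictures put the real fingertips about 36 mm short of the stated tool point. Allowing for that fixed it, and the height at which the lever bottomed out agreed.
- **No final picture:** All 12 views were used, so the last check rests on pixel numbers, not a look at the picture.

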